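Load-shedding braai lantern: load the cells and test the switch

ROBOT

A 7-joint arm with a two-finger parallel gripper is mounted at the origin on the work surface. World frame = base frame: x ahead of the robot, y to its left, z up, the work surface at z = 0. Lengths are in m, angles in rad, forces in N, time in s.
With the tool pointing down it reaches from about 0.4 to 0.85 m from the base axis. Payload 10.4 kg.
Tool frame: the origin (TCP) lies midway between the tips of the shut fingers; the grasp point (between the pads) lies 19 mm behind it; z points along the fingers, x is the direction in which the jaws open and shut, and the axes are right-handed (so a half turn about z gives the same grasp; the last joint's range is limited). The gripper opens to 87 mm and grips with 3 to 60 N. Pads are 19 mm wide; open, the fingers measure 117 mm over their backs; the gripper's body (75 mm by 190 mm) begins 51 mm behind the grasp point.
Start: joints at [-1.246, 0.332, -0.065, 1.46, 0.022, 1.35, -0.088], TCP at [0.213, 0.588, 0.223] pointing down, gripper open.
Joint ranges: [-2.6, 2.6], [-0.5, 2.12], [-1.47, 1.34], [0.16, 2.42], [-1.27, 4.41], [0.06, 2.06], [-2.6, 2.6]. Speed limits (rad/s): [2.22, 2.22, 2.79, 2.79, 3.14, 3.14, 3.14].

INTERFACE

Orientations are given as a unit quaternion [x, y, z, w].
In Python, from bench import r gives the robot as it stands. The module is installed in compiled form; this text tells all that it offers.
- The arm moves only by the tool play_rows, never from a script. Its argument "commands" is a list of rows, each a list of 7 numbers: the shift along the world's x, y, z in cm, then the turn, a rotation vector about the world's x, y, z in rad, then the finger opening in cm, from 0 to 8.7. A call has 1 to 20 rows; each row shifts and turns the commanded pose from where the row before left it; what a row does not reach is not made up. A row lasts 1/8 s, in which the tool goes at most 62.5 mm and 10.7 degrees, less where a joint would pass 70% of its speed; a pose out of reach is approached as far as the arm can. A call is refused whole if a number of a shift passes 6.25 or a number of a turn 0.188, either way. A call with a gripper value outside its range is refused whole. The fingers move at their own pace and stop on an object; "grip_force" is the grip in N (left out, the last holds). Time passes only in rows, so rows that do not move let the fingers close. It gives the time, the measured TCP pose, the force and the opening at its end, in the units of the state.
- r.read_state(): the state, without advancing time (a new reading comes with each control period).
- r.camera(name): name is "scene" or "top" or "wrist"; returns a dict with "img" (384x512x3 uint8, red, green, blue), "K" (3x3 intrinsics, pixels), "camera_from_world" (4x4, takes a point from world to camera coordinates). Camera axes: x right, y down, z forward; pixel columns grow to the right and rows downward; lengths in m; the calibration is good to about 2 mm. A picture is of the moment at which its call begins. There is no depth.
- r.close_job(): hands the job in, once; it reports no verdict.
The state is a dict: "time": time; "joint_positions": joint angles; "joint_vel": joint speeds; "joint_torque": joint torques, N m; "ee_pos": TCP position; "eef_rot": TCP orientation; "ft_force": force on the tool from outside, world axes, zero at the start; "torque": the same for the moment, N m; "width": finger opening in m.
Only numpy, scipy, OpenCV 4.12 (cv2) and the standard library are available. Lean on these libraries where they do the work, as an engineer would, in place of code of your own. Each camera call takes 0.05 s, during which the arm holds its last target. There are 200 camera calls.

TASK

Get the lantern ready for tonight's braai: lift its head off and stand it upright on the middle of the round cork mat, slide every D cell standing on the shelf fully home into a well of its own in the base, nub up, then put the head back down fully seated on the base. Then test the switch on the head: press it to its halfway stop and hold it there for a good second for the battery check, then press it fully down, and let it come up. Leave everything else on the shelf where it is.

Things in the scene. Friction and masses are not known exactly. Their poses are not given: they have to be found in the camera images.
- base: lantern base, a black square tray fixed on the shelf, 138 x 138 x 35 mm, with a grey square plug 120 x 120 mm rising to 48 mm above the shelf; the 9 mm ledge around the plug, 35 mm above the shelf, carries the head. Four wells open upward in the plug, at +-33 mm in its x and y. Origin: centre of its underside, z up, x and y square to its sides.
- well0 (a point): centre of the floor of one of the four upright round battery wells in the lantern base: bore 35.4 mm, 34 mm deep, mouth chamfered 2 mm. The floor lies 14 mm and the mouth 48 mm above the shelf, so a cell that is home stands 26 mm (its nub 27.5 mm) out of the mouth. z up.
- well1 (a point): centre of the floor of one of the four upright round battery wells in the lantern base: bore 35.4 mm, 34 mm deep, mouth chamfered 2 mm. The floor lies 14 mm and the mouth 48 mm above the shelf, so a cell that is home stands 26 mm (its nub 27.5 mm) out of the mouth. z up.
- well2 (a point): centre of the floor of one of the four upright round battery wells in the lantern base: bore 35.4 mm, 34 mm deep, mouth chamfered 2 mm. The floor lies 14 mm and the mouth 48 mm above the shelf, so a cell that is home stands 26 mm (its nub 27.5 mm) out of the mouth. z up.
- well3 (a point): centre of the floor of one of the four upright round battery wells in the lantern base: bore 35.4 mm, 34 mm deep, mouth chamfered 2 mm. The floor lies 14 mm and the mouth 48 mm above the shelf, so a cell that is home stands 26 mm (its nub 27.5 mm) out of the mouth. z up.
- head: loose lantern head, 420 g, 138 x 138 mm: hollow black skirt 45 mm deep, inside 125 x 125 mm, that slips 13 mm over the base's plug (any quarter turn) and rests on its ledge; then white diffuser, black cap (top at 117 mm), handle. Origin: centre of the skirt's lower edge, 35 mm above the shelf when seated; z up; handle along y; switch at x -45, y 0. Clears standing cells from 80 mm up.
- handle (a point): centre of the head's grey carrying handle: a square bar 14 mm wide (head's x), 14 mm high, 100 mm long (head's y), 150 mm above the head's lower edge, on the head's axis; 26 mm free below the bar, posts under its two ends (76 mm apart inside). Grip it from above across x.
- switch_top (a point): centre of the top face of the round black rubber switch button (24 mm across), 11 mm above the cap when up, 128 mm above the head's lower edge; pressed straight down. Moves with the button.
- switch_half (a joint): first stage of the switch: 0 up, 0.004 m at the halfway stop. A soft spring, 1.5 N to start and 2.5 N at the stop.
- switch_full (a joint): second stage of the switch: stays at 0 until the first stage is at its stop and the press exceeds 7 N, then 0 to 0.004 m (fully down, 10 N); the button has then gone down 8 mm in all and stands 3 mm above the cap. Both stages spring back up when let go.
- mat: round cork mat fixed on the shelf, 200 mm in diameter and 6 mm thick; origin at the centre of its underside, its top 6 mm above the shelf.
- cell1: upright rechargeable D cell, a plain steel cylinder 33.4 mm in diameter and 60 mm tall (61.5 mm with the small brass nub on top), 150 g, its lower rim bevelled 2 mm; origin at the centre of its underside, z up through the nub. May be absent (then None).
- cell2: upright rechargeable D cell, a plain steel cylinder 33.4 mm in diameter and 60 mm tall (61.5 mm with the small brass nub on top), 150 g, its lower rim bevelled 2 mm; origin at the centre of its underside, z up through the nub. May be absent (then None).
- cell3: upright rechargeable D cell, a plain steel cylinder 33.4 mm in diameter and 60 mm tall (61.5 mm with the small brass nub on top), 150 g, its lower rim bevelled 2 mm; origin at the centre of its underside, z up through the nub. May be absent (then None).
- cell4: upright rechargeable D cell, a plain steel cylinder 33.4 mm in diameter and 60 mm tall (61.5 mm with the small brass nub on top), 150 g, its lower rim bevelled 2 mm; origin at the centre of its underside, z up through the nub. May be absent (then None).
- grinder: empty clear acrylic salt grinder with a steel knob on top, 49 mm in diameter, 101 mm tall, standing among the cells; origin at the centre of its underside. Leave it.
- spice_tin: plain aluminium spice tin, 54 mm in diameter, 75 mm tall, standing among the cells; origin at the centre of its underside. Leave it.
- bowl: blue ceramic bowl, 150 mm wide, 60 mm high; origin at the centre of its underside. Leave it.
- tongs: aluminium braai tongs, 300 mm long, 20 mm high, lying flat along their own x; origin on the shelf 13 cm from the hinged end. Leave them.
- gas_lighter: long-necked gas lighter lying flat along its own x, handle 110 x 24 x 22 mm about its origin (on the shelf), neck 130 mm towards +x. Leave it.
- matchbox: matchbox 36 x 55 x 15 mm lying flat; origin at the centre of its underside. Leave it.
- mug: white mug, 80 mm across, 85 mm tall, handle at its +y; origin at the centre of its underside. Leave it.
Mind the look-alikes: they are no part of the job. Leave any blue look-alike of the cell4 alone. Leave any orange look-alike of the cell2 alone.

How it is judged:
On the way, in this order (a step that is already met when the one before it is completed fails the run):
1. the head stands upright on the cork mat, let go (horizontal distance between head and mat below 0.05 m and height (world z) of head below 0.01 m and angle between head's own z axis and vertical below 0.05 rad and contact force between the fingers and head below 0.5 N), for 0.2 s.
2. every cell stands fully home in a well of the base ((horizontal distance between cell1 and well0 below 0.004 m or horizontal distance between cell1 and well1 below 0.004 m or horizontal distance between cell1 and well2 below 0.004 m or horizontal distance between cell1 and well3 below 0.004 m) and z of each of cell1, cell2, cell3, cell4 in the frame of base below 0.0165 m and angle between each of cell1, cell2, cell3, cell4's own z axis and vertical below 0.08 rad and (horizontal distance between cell2 and well0 below 0.004 m or horizontal distance between cell2 and well1 below 0.004 m or horizontal distance between cell2 and well2 below 0.004 m or horizontal distance between cell2 and well3 below 0.004 m) and (horizontal distance between cell3 and well0 below 0.004 m or horizontal distance between cell3 and well1 below 0.004 m or horizontal distance between cell3 and well2 below 0.004 m or horizontal distance between cell3 and well3 below 0.004 m) and (horizontal distance between cell4 and well0 below 0.004 m or horizontal distance between cell4 and well1 below 0.004 m or horizontal distance between cell4 and well2 below 0.004 m or horizontal distance between cell4 and well3 below 0.004 m)), for 0.2 s.
3. the head is fully seated on the base, with the cells inside, let go (all of step 2 and z of head in the frame of base below 0.0375 m and horizontal distance between head and base below 0.005 m and angle between head's own z axis and vertical below 0.04 rad and contact force between the fingers and head below 0.5 N), for 0.2 s.
4. the switch is held at its halfway stop for at least 0.6 s (z of head in the frame of base below 0.0375 m and horizontal distance between head and base below 0.005 m and angle between head's own z axis and vertical below 0.04 rad and value of joint switch_half above 0.003 m and value of joint switch_full below 0.001 m), for 0.6 s.
5. the switch is pressed fully down (z of head in the frame of base below 0.0375 m and horizontal distance between head and base below 0.005 m and angle between head's own z axis and vertical below 0.04 rad and value of joint switch_full above 0.003 m), for 0.1 s.
At the end, for the whole second after the job is handed in: every cell that was on the shelf stands nub up in a well of its own, its axis within 4 mm of the well's and its foot within 2.5 mm of the well's floor; the head is on the base, level, within 5 mm of its centre and within 2.5 mm of the ledge; the switch is up again (all of step 2 and z of head in the frame of base below 0.0375 m and horizontal distance between head and base below 0.005 m and angle between head's own z axis and vertical below 0.04 rad and value of joint each of switch_half, switch_full below 0.001 m and linear speed of head below 0.01 m/s); the robot touches nothing.
It fails at once if the head is tipped over (angle between head's own z axis and vertical above 0.6 rad).
It fails at once if something else on the shelf is moved more than 4 cm (distance of any of grinder, spice_tin, bowl, tongs, gas_lighter, matchbox, mug from where it was at the start of the episode above 0.04 m).
Of cell1, cell2, cell3, cell4 only 2 to 4 are there at a start; the rules pass over those that are not, and their reading is None.
At some moment in a run one of head may be knocked a few centimetres aside while the robot is not near it.
It also fails if it takes over 210 s, if anything falls off the work surface, if the arm or the gripper's body presses on something with over 40 N, if the wrist force passes 120 N, or if a joint passes its speed limit or range.

## Working session

There is one attempt and no reset: what is moved stays moved. The work goes in short steps, Python scripts to look and compute and a tool call to move; the robot and the scene stay as the last step left them, time stands still between calls to the robot, and variables do not carry over. Pictures are saved under pics/ and viewed, about 12 in all and at most 16, crops included, and the job is handed in when it is done.

Besides the shell and the picture viewer there is one more tool, called after "Emit:" in YAML: its name, and indented under it one key for each argument. play_rows: Moves the arm, as the interface text tells. Its arguments: {"type":"object","properties":{"commands":{"type":"array","items":{"type":"array","items":{"type":"number"}}},"grip_force":{"type":"number"}},"required":["commands"]}

```bash
mkdir -p pics
cat > h.py <<'E'
import numpy as np, cv2
from bench import r
from scipy.spatial.transform import Rotation as R
def ray(c,u,v,z):
    K=np.array(c["K"]);T=np.array(c["camera_from_world"]);Rm=T[:3,:3];o=-Rm.T@T[:3,3]
    d=Rm.T@np.linalg.inv(K)@np.array([u,v,1.]);return o+d*(z-o[2])/d[2]
def proj(c,p):
    T=np.array(c["camera_from_world"]);q=np.array(c["K"])@(T[:3,:3]@np.array(p)+T[:3,3]);return q[:2]/q[2]
def shot(n,f,crop=None,s=1.5):
    c=r.camera(n);np.savez("pics/"+f+".npz",**c)
    im=c["img"][...,::-1]
    if crop: x0,y0,x1,y1=crop;im=im[y0:y1,x0:x1]
    cv2.imwrite(f"pics/{f}.png",cv2.resize(im,None,fx=s,fy=s,interpolation=cv2.INTER_CUBIC));return c
def load(f): return dict(np.load("pics/"+f+".npz"))
def st():
    s=r.read_state();print(round(s["time"],2),np.round(s["ee_pos"],4),np.round(R.from_quat(s["eef_rot"]).as_matrix()[:2,0],3),"zax",np.round(R.from_quat(s["eef_rot"]).as_matrix()[:,2],3),"F",np.round(s["ft_force"],1),"w",round(float(s["width"]),4));return s
E
python3 - <<'E'
from h import *
for n in("top","scene"):
    c=shot(n,n+"0");T=c["camera_from_world"];print(n,-T[:3,:3].T@T[:3,3],c["K"][0])
st()
E
```

```text
top [0.3311849  0.02246961 1.45667734] [469.21355859   0.         252.34724668]
scene [ 1.16433293 -0.36593175  1.06055342] [412.99202375   0.         257.88137849]
0.1 [0.2129 0.5872 0.2218] [0.341 0.94 ] zax [-0.    -0.001 -1.   ] F [-0.3 -1.2 -0.2] w 0.0872
```

View pics/top0.png

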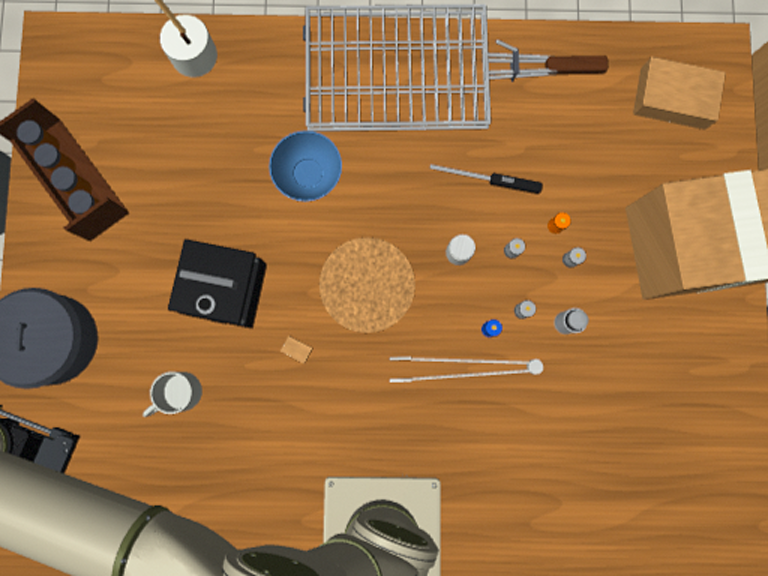

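View pics/scene0.png

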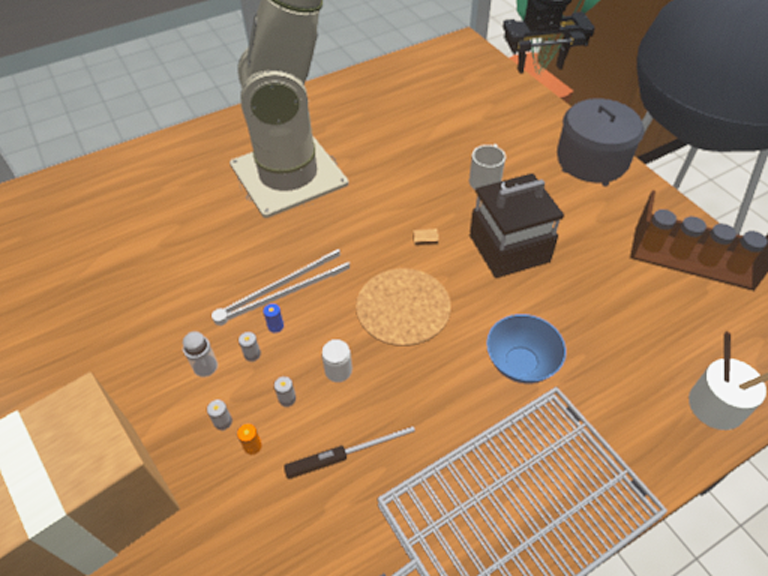

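The top view shows the lantern with its handle at (206,280), the switch at (205,303) and the mat at (367,285). Three steel cells stand at (516,247), (575,256) and (526,309). The blue (492,327) and orange (562,221) look-alikes, the tin (461,249) and the grinder (572,320) stay put.

Run:
```python
from h import *
c=load("top0");im=c["img"];hsv=cv2.cvtColor(im,cv2.COLOR_RGB2HSV).astype(int)
def comp(m,box):
    x0,y0,x1,y1=[int(v/1.5) for v in box];M=np.zeros(m.shape,np.uint8);M[y0:y1,x0:x1]=m[y0:y1,x0:x1]
    n,l,s,ce=cv2.connectedComponentsWithStats(M);i=1+np.argmax(s[1:,4]);return l==i,s[i,4],ce[i]
m,a,ce=comp((hsv[...,2]>75)&(hsv[...,1]<60),(172,262,240,294))
ys,xs=np.nonzero(m);rc=cv2.minAreaRect(np.c_[xs,ys].astype(np.float32));bp=cv2.boxPoints(rc)
print("handle",a,rc,ray(c,*rc[0],.192)); P=np.array([ray(c,*p,.192)[:2] for p in bp]);print(P.round(3))
# mat: tan, brighter/less saturated than wood
w=hsv[int(300/1.5),int(367/1.5)];print("mat hsv",w,"wood",hsv[int(420/1.5),int(300/1.5)])
from_=cv2.blur(im,(5,5));
m,a,ce=comp((cv2.blur(im,(3,3))[...,2]>75)&(hsv[...,1]<150),(310,228,424,342));ys,xs=np.nonzero(m)
h=cv2.convexHull(np.c_[xs,ys].astype(np.int32));e=cv2.fitEllipse(h);print("mat",a,e,ray(c,*e[0],.006), ray(c,367/1.5,285/1.5,.006))
for n,(u,v) in dict(A=(516,247),B=(575,256),C=(526,309)).items():
    m,a,ce=comp((hsv[...,1]>90)&(hsv[...,0]>12)&(hsv[...,2]>120),(u-7,v-7,u+8,v+7))
    print(n,a,ce*1.5,ray(c,*ce,.0615))
    m,a,ce=comp((hsv[...,1]<60),(u-16,v-16,u+18,v+20));print("  body",a,ce*1.5,ray(c,*ce,.04))
for n,u,v,z in [("tin",461,243,.075),("grind",574,320,.1),("blue",492,327,.06),("or",562,221,.06),("bowl",306,167,.06),("tongs",535,367,.02)]:print(n,ray(c,u/1.5,v/1.5,z))
```

```text
handle 184 ((136.94229125976562, 185.2884521484375), (36.085365295410156, 4.902902126312256), 11.309932708740234) [0.48801254 0.32772684 0.192     ]
[[0.49  0.377]
 [0.504 0.375]
 [0.486 0.278]
 [0.473 0.28 ]]
mat hsv [ 16 144 181] wood [ 15 171 176]
mat 3019 ((244.16781616210938, 189.63185119628906), (62.16096115112305, 62.51082992553711), 73.80066680908203) [0.50255187 0.0389224  0.006     ] [0.50142213 0.03735106 0.006     ]
A 8 [517.3125 245.8125] [ 0.57895858 -0.26458299  0.0615    ]
  body 121 [513.60743802 247.82231405] [ 0.57848905 -0.2613694   0.04      ]
B 7 [577.5        254.57142857] [ 0.56297569 -0.38563906  0.0615    ]
  body 136 [573.50735294 256.85294118] [ 0.56170026 -0.38364379  0.04      ]
C 7 [527.57142857 307.5       ] [ 0.45469405 -0.28348205  0.0615    ]
  body 118 [524.27542373 308.79661017] [ 0.45387092 -0.28148903  0.04      ]
tin [ 0.5804912  -0.14939901  0.075     ]
grind [ 0.42841845 -0.3645217   0.1       ]
blue [ 0.41497452 -0.21255818  0.06      ]
or [ 0.63168354 -0.35624763  0.06      ]
bowl [0.73581945 0.16538325 0.06      ]
tongs [ 0.33770069 -0.30591696  0.02      ]
```

Emit:
play_rows:
  commands:
    - [2.5, -2.4, 0.8, 0, 0, -0.127, 8.7]
    - [2.5, -2.4, 0.8, 0, 0, -0.127, 8.7]
    - [2.5, -2.4, 0.8, 0, 0, -0.127, 8.7]
    - [2.5, -2.4, 0.8, 0, 0, -0.127, 8.7]
    - [2.5, -2.4, 0.8, 0, 0, -0.127, 8.7]
    - [2.5, -2.4, 0.8, 0, 0, -0.127, 8.7]
    - [2.5, -2.4, 0.8, 0, 0, -0.127, 8.7]
    - [2.5, -2.4, 0.8, 0, 0, -0.127, 8.7]
    - [2.5, -2.4, 0.8, 0, 0, -0.127, 8.7]
    - [2.5, -2.4, 0.8, 0, 0, -0.127, 8.7]
    - [2.5, -2.4, 0.8, 0, 0, -0.126, 8.7]
    - [0, 0, 0, 0, 0, 0, 8.7]
    - [0, 0, 0, 0, 0, 0, 8.7]

```text
time: 1.72
ee_pos: [0.4874, 0.3242, 0.3101]
eef_rot: [0.996, -0.086, -0.0, 0.0]
ft_force: [-0.5, 0.7, -0.8]
width: 0.087
```

Run:
```python
from h import *
st();c=shot("wrist","w1");T=c["camera_from_world"];print(-T[:3,:3].T@T[:3,3])
```

```text
1.73 [0.4874 0.3242 0.3101] [ 0.985 -0.17 ] zax [-0.001 -0.    -1.   ] F [-0.5  0.7 -0.8] w 0.087
[0.50143222 0.39958209 0.47198587]
```

View pics/w1.png

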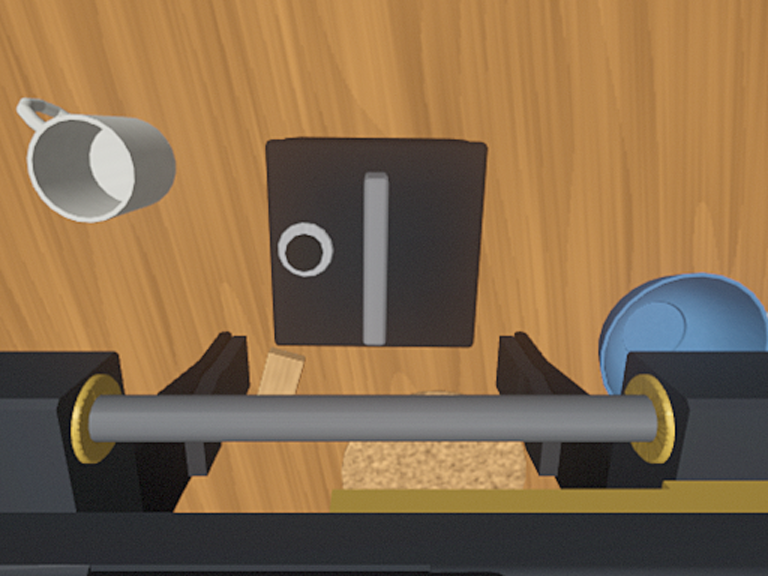

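The wrist view shows the handle square to the jaws and midway between the fingers, spanning (376,175) to (374,345). The switch is at (305,249).

Run:
```python
from h import *
c=load("w1")
for u,v in[(376,179),(374,343)]:print(ray(c,u/1.5,v/1.5,.192))
for u,v in[(267,141),(487,143),(473,346),(275,346)]:print(ray(c,u/1.5,v/1.5,.152))
print(ray(c,305/1.5,249/1.5,.163))
```

```text
[0.49909135 0.37427348 0.192     ]
[0.48155926 0.27932481 0.192     ]
[0.43720788 0.40451241 0.152     ]
[0.56909964 0.38036353 0.152     ]
[0.54507982 0.24834335 0.152     ]
[0.41160014 0.27156818 0.152     ]
[0.44788772 0.33682634 0.163     ]
```

Emit:
play_rows:
  commands:
    - [0.26, 0.26, -1, 0, 0, -0.008, 3.6]
    - [0, 0, -2, 0, 0, 0, 3.6]
    - [0, 0, -2.5, 0, 0, 0, 3.6]
    - [0, 0, -2.5, 0, 0, 0, 3.6]
    - [0, 0, -2.5, 0, 0, 0, 3.6]
    - [0, 0, -2, 0, 0, 0, 3.6]
    - [0, 0, -1.7, 0, 0, 0, 3.6]
    - [0, 0, 0, 0, 0, 0, 3.6]
    - [0, 0, 0, 0, 0, 0, 0.5]
    - [0, 0, 0, 0, 0, 0, 0.5]
    - [0, 0, 0, 0, 0, 0, 0.5]
    - [0, 0, 0, 0, 0, 0, 0.5]
    - [0, 0, 0, 0, 0, 0, 0.5]
    - [0, 0, 0, 0, 0, 0, 0.5]
  grip_force: 40

```text
time: 3.52
ee_pos: [0.4905, 0.3265, 0.1689]
eef_rot: [0.996, -0.09, -0.0, -0.0]
ft_force: [-3.4, 0.1, 4.1]
width: 0.0133
```

Emit:
play_rows:
  commands:
    - [0, 0, 0.6, 0, 0, 0, 0.5]
    - [0, 0, 1, 0, 0, 0, 0.5]
    - [0, 0, 1.4, 0, 0, 0, 0.5]
    - [0, 0, 1.5, 0, 0, 0, 0.5]
    - [0, 0, 1.5, 0, 0, 0, 0.5]
    - [0, -1.5, 0, 0, 0, 0, 0.5]
    - [0.2, -3, 0, 0, 0, 0, 0.5]
    - [0.2, -3.3, 0, 0, 0, 0, 0.5]
    - [0.2, -3.5, 0, 0, 0, 0, 0.5]
    - [0.2, -3.5, 0, 0, 0, 0, 0.5]
    - [0.2, -3.5, 0, 0, 0, 0, 0.5]
    - [0.2, -3.5, 0, 0, 0, 0, 0.5]
    - [0, -3.3, 0, 0, 0, 0, 0.5]
    - [0, -2.5, 0, 0, 0, 0, 0.5]
    - [0, -1.2, 0, 0, 0, 0, 0.5]
    - [0, 0, 0, 0, 0, 0, 0.5]
    - [0, 0, 0, 0, 0, 0, 0.5]

```text
time: 5.65
ee_pos: [0.5025, 0.0393, 0.2284]
eef_rot: [0.996, -0.09, -0.0, -0.0]
ft_force: [0.6, -0.0, -3.2]
width: 0.0137
```

Run:
```python
from h import *
st();shot("top","top1")
```

```text
5.65 [0.5025 0.0393 0.2284] [ 0.984 -0.179] zax [-0.  0. -1.] F [ 0.6 -0.  -3.2] w 0.0137
```

View pics/top1.png

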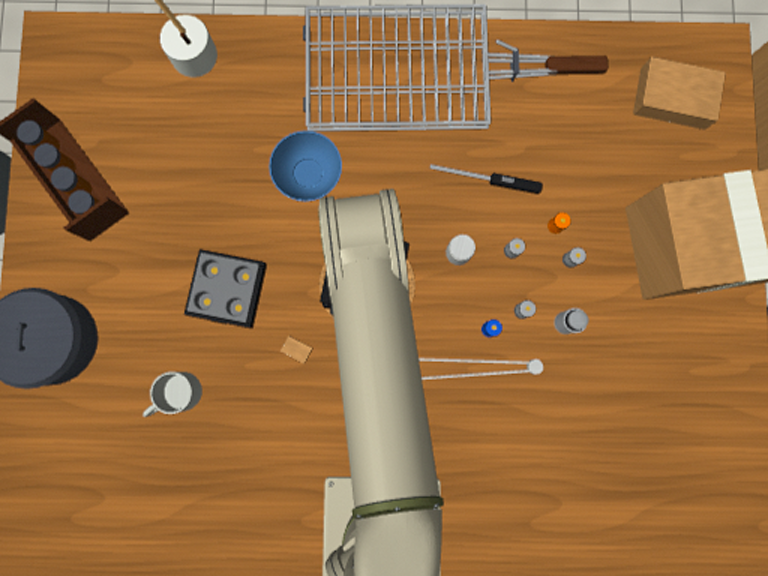

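The base is now uncovered, with four empty wells around (225,288) and brass contacts at their floors. I'll lower the head onto the mat.

Emit:
play_rows:
  commands:
    - [0, 0, -1.5, 0, 0, 0, 0.5]
    - [0, 0, -2, 0, 0, 0, 0.5]
    - [0, 0, -2, 0, 0, 0, 0.5]
    - [0, 0, -1.5, 0, 0, 0, 0.5]
    - [0, 0, -0.9, 0, 0, 0, 0.5]
    - [0, 0, -0.5, 0, 0, 0, 0.5]
    - [0, 0, -0.3, 0, 0, 0, 0.5]
    - [0, 0, -0.2, 0, 0, 0, 0.5]
    - [0, 0, 0, 0, 0, 0, 0.5]
    - [0, 0, 0, 0, 0, 0, 0.5]

```text
time: 6.95
ee_pos: [0.5027, 0.0383, 0.1399]
eef_rot: [0.996, -0.09, 0.0, -0.0]
ft_force: [-1.9, -0.8, -1.0]
width: 0.0137
```

Emit:
play_rows:
  commands:
    - [0, 0, -0.1, 0, 0, 0, 0.5]
    - [0, 0, 0, 0, 0, 0, 3.4]
    - [0, 0, 0, 0, 0, 0, 3.4]
    - [0, 0, 0, 0, 0, 0, 3.4]
    - [0, 0, 0, 0, 0, 0, 3.4]
    - [0, 0, 1, 0, 0, 0, 3.4]
    - [0, 0, 3, 0, 0, 0, 3.4]
    - [0, 0, 4, 0, 0, 0, 3.4]
    - [0, 0, 4, 0, 0, 0, 3.4]
    - [0, 2, 4, 0, 0, 0, 3.4]
    - [-0.2, 4, 0, 0, 0, 0, 5.5]
    - [-0.2, 4.5, 0, 0, 0, 0, 5.5]
    - [-0.2, 4.5, 0, 0, 0, 0, 5.5]
    - [-0.2, 4.5, 0, 0, 0, 0, 5.5]
    - [-0.2, 4.5, 0, 0, 0, 0, 5.5]
    - [-0.2, 3, 0, 0, 0, 0, 5.5]
    - [0, 1.8, 0, 0, 0, 0, 5.5]
    - [0, 0, 0, 0, 0, 0, 5.5]
    - [0, 0, 0, 0, 0, 0, 5.5]

```text
time: 9.32
ee_pos: [0.4913, 0.3246, 0.2989]
eef_rot: [0.996, -0.091, 0.0, 0.0]
ft_force: [0.0, -0.7, -0.2]
width: 0.0551
```

Run:
```python
from h import *
st();shot("wrist","w2");shot("top","top2")
```

```text
9.32 [0.4913 0.3246 0.2989] [ 0.983 -0.182] zax [ 0.001 -0.    -1.   ] F [ 0.  -0.7 -0.2] w 0.0551
```

View pics/w2.png

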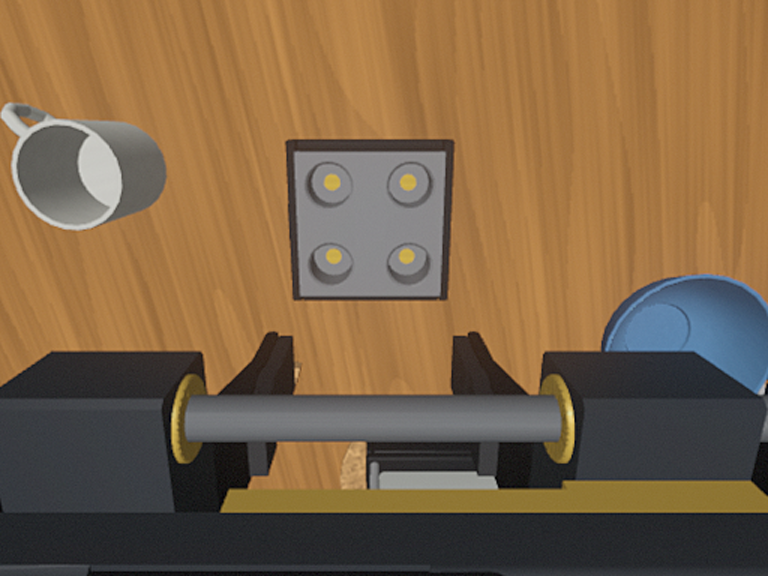

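The wrist view shows the grey plug with corners near (294,151) and (441,297), and four empty wells with brass contacts at (332,182), (408,182), (333,257) and (406,257).

Run:
```python
from h import *
def brass(f,box,z=.014):
    c=load(f);hsv=cv2.cvtColor(c["img"],cv2.COLOR_RGB2HSV).astype(int);x0,y0,x1,y1=[int(t/1.5) for t in box]
    M=np.zeros(hsv.shape[:2],np.uint8);M[y0:y1,x0:x1]=((hsv[...,1]>90)&(hsv[...,2]>110))[y0:y1,x0:x1]
    n,l,s,ce=cv2.connectedComponentsWithStats(M);k=[i for i in range(1,n) if s[i,4]>4]
    P=np.array([ray(c,*ce[i],z)[:2] for i in k]);print(f,s[k,4],P.round(4).tolist(),"mean",P.mean(0),len(P))
    return P
brass("w2",(305,155,440,292));brass("top2",(195,257,258,318))
c=load("w2");g=cv2.cvtColor(c["img"],cv2.COLOR_RGB2HSV).astype(int);M=np.zeros(g.shape[:2],np.uint8)
M[90:205,180:310]=((g[...,1]<60)&(g[...,2]>75))[90:205,180:310]
M=cv2.morphologyEx(M,cv2.MORPH_OPEN,np.ones((3,3)))
n,l,s,ce=cv2.connectedComponentsWithStats(M);i=1+np.argmax(s[1:,4]);ys,xs=np.nonzero(l==i)
h=cv2.convexHull(np.c_[xs,ys].astype(np.int32));q=cv2.approxPolyN(h,4).reshape(-1,2)
P=np.array([ray(c,*p,.048)[:2] for p in q]);print(q.tolist(),P.round(4).tolist(),P.mean(0),[np.linalg.norm(P[i]-P[i-1]).round(4) for i in range(4)])
```

```text
w2 [92 89 80 80] [[0.4639, 0.3643], [0.529, 0.3523], [0.4518, 0.2993], [0.5167, 0.2872]] mean [0.49036127 0.32576728] 4
top2 [15 17 17 17  6] [[0.5552, 0.2785], [0.5272, 0.354], [0.515, 0.2891], [0.4504, 0.3013], [0.4372, 0.2632]] mean [0.49700176 0.29722945] 5
[[293, 197], [199, 197], [195, 100], [297, 100]] [[0.5384, 0.2559], [0.4196, 0.278], [0.442, 0.3968], [0.5607, 0.3747]] [0.49017895 0.32633511] [np.float64(0.1209), np.float64(0.1208), np.float64(0.1208), np.float64(0.1208)]
```

Emit:
play_rows:
  commands:
    - [0, -2, 0.5, 0, 0, 0, 5.5]
    - [0.3, -4, 0.5, 0, 0, 0, 5.5]
    - [0.3, -4.5, 0.5, 0, 0, 0, 5.5]
    - [0.3, -4.8, 0.5, 0, 0, 0, 5.5]
    - [0.3, -4.8, 0.5, 0, 0, 0, 5.5]
    - [0.3, -4.8, 0.5, 0, 0, 0, 5.5]
    - [0.3, -4.8, 0, 0, 0, 0, 5.5]
    - [0.3, -4.8, 0, 0, 0, 0, 5.5]
    - [0.3, -4.8, 0, 0, 0, 0, 5.5]
    - [0.3, -4.8, 0, 0, 0, 0, 5.5]
    - [0.3, -4.8, 0, 0, 0, 0, 5.5]
    - [0.3, -4.8, 0, 0, 0, 0, 5.5]
    - [0.3, -4.5, 0, 0, 0, 0, 5.5]
    - [0.3, -4.3, 0, 0, 0, 0, 5.5]
    - [0, -3, 0, 0, 0, 0, 5.5]
    - [0, -2, 0, 0, 0, 0, 5.5]
    - [0, 0, 0, 0, 0, 0, 5.5]
    - [0, 0, 0, 0, 0, 0, 5.5]

```text
time: 11.68
ee_pos: [0.5291, -0.3485, 0.329]
eef_rot: [0.996, -0.09, 0.0, -0.0]
ft_force: [-0.3, 0.5, 0.0]
width: 0.0548
```

Run:
```python
from h import *
st();shot("wrist","w3")
```

```text
11.68 [ 0.5291 -0.3485  0.329 ] [ 0.984 -0.18 ] zax [ 0.001  0.001 -1.   ] F [-0.3  0.5  0. ] w 0.0548
```

View pics/w3.png

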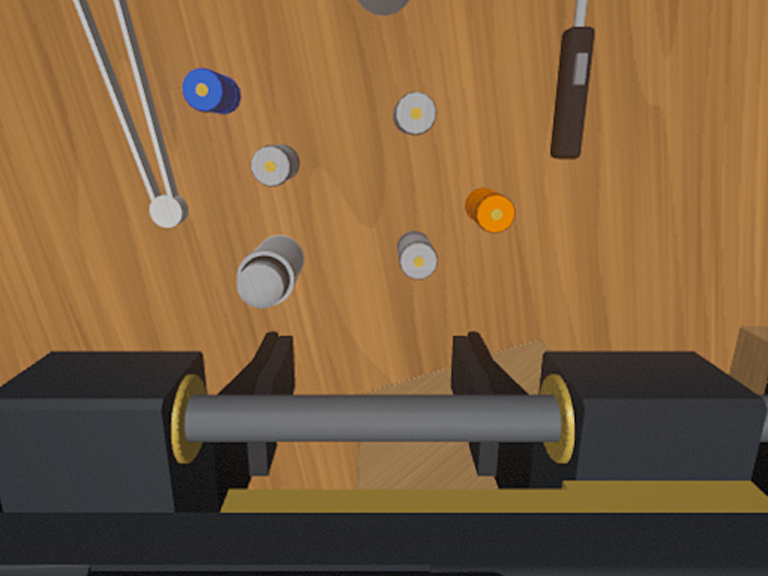

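The wrist view shows steel cell tops at A (416,113), B (419,261) and C (270,166), with the grinder at (265,282) and the blue and orange decoys.

Run:
```python
from h import *
c=load("w3");hsv=cv2.cvtColor(c["img"],cv2.COLOR_RGB2HSV).astype(int)
for n,u,v in[("A",416,113),("B",419,261),("C",270,166)]:
    x,y=int(u/1.5),int(v/1.5);o=17;w=hsv[y-o:y+o,x-o:x+o];
    nub=((w[...,1]>110)&(w[...,2]>150))[o-7:o+7,o-7:o+7];ys,xs=np.nonzero(nub);nu=(xs.mean()+x-7,ys.mean()+y-7)
    top=((w[...,1]<60)&(w[...,2]>150)).astype(np.uint8);n_,l,s,ce=cv2.connectedComponentsWithStats(top);i=1+np.argmax(s[1:,4]);yy,xx=np.nonzero(l==i)
    (cx,cy),rad=cv2.minEnclosingCircle(np.c_[xx,yy].astype(np.float32));
    p=ray(c,cx+x-o,cy+y-o,.06);e=ray(c,cx+x-o+rad,cy+y-o,.06)
    print(n,"nub",len(xs),ray(c,*nu,.0615).round(4),"top",p.round(4),"r",np.linalg.norm(p-e).round(4))
s=st()
```

```text
A nub 44 [ 0.5812 -0.2658  0.0615] top [ 0.5809 -0.2651  0.06  ] r 0.0165
B nub 34 [ 0.5639 -0.3881  0.0615] top [ 0.5639 -0.3878  0.06  ] r 0.0154
C nub 38 [ 0.4555 -0.2855  0.0615] top [ 0.4548 -0.2849  0.06  ] r 0.0163
11.72 [ 0.5295 -0.3481  0.3289] [ 0.984 -0.179] zax [ 0.001  0.001 -1.   ] F [ 0.8  0.6 -0.2] w 0.0551
```

Emit:
play_rows:
  commands:
    - [1.7, -1.9, -2, 0, 0, 0, 5.5]
    - [1.75, -2, -4, 0, 0, 0, 5.5]
    - [0, 0, -5, 0, 0, 0, 5.5]
    - [0, 0, -5, 0, 0, 0, 5.5]
    - [0, 0, -5, 0, 0, 0, 5.5]
    - [0, 0, -4, 0, 0, 0, 5.5]
    - [0, 0, -2.5, 0, 0, 0, 5.5]
    - [0, 0, -1.3, 0, 0, 0, 5.5]
    - [0, 0, 0, 0, 0, 0, 5.5]
    - [0, 0, 0, 0, 0, 0, 2.8]
    - [0, 0, 0, 0, 0, 0, 2.8]
    - [0, 0, 0, 0, 0, 0, 2.8]
    - [0, 0, 0, 0, 0, 0, 2.8]
    - [0, 0, 0, 0, 0, 0, 2.8]
  grip_force: 20

```text
time: 13.48
ee_pos: [0.5642, -0.3881, 0.0411]
eef_rot: [0.996, -0.09, 0.0, 0.0]
ft_force: [-2.2, 0.9, 5.5]
width: 0.0331
```

Emit:
play_rows:
  commands:
    - [0, 0, 1, 0, 0, 0, 2.8]
    - [0, 0, 3, 0, 0, 0, 2.8]
    - [0, 0, 5, 0, 0, 0, 2.8]
    - [0, 0, 5, 0, 0, 0, 2.8]
    - [0, 0, 4, 0, 0, 0, 2.8]
    - [-0.1, 2, 3, 0, 0, 0, 2.8]
    - [-0.3, 4, 0, 0, 0, 0, 2.8]
    - [-0.3, 5, 0, 0, 0, 0, 2.8]
    - [-0.3, 5, 0, 0, 0, 0, 2.8]
    - [-0.3, 5, 0, 0, 0, 0, 2.8]
    - [-0.3, 5, 0, 0, 0, 0, 2.8]
    - [-0.3, 5, 0, 0, 0, 0, 2.8]
    - [-0.3, 5, 0, 0, 0, 0, 2.8]
    - [-0.3, 5, 0, 0, 0, 0, 2.8]
    - [-0.3, 5, 0, 0, 0, 0, 2.8]
    - [-0.3, 5, 0, 0, 0, 0, 2.8]
    - [-0.3, 5, 0, 0, 0, 0, 2.8]
    - [-0.3, 5, 0, 0, 0, 0, 2.8]
    - [0, 5, 0, 0, 0, 0, 2.8]
    - [0, 4, 0, 0, 0, 0, 2.8]

```text
time: 15.98
ee_pos: [0.5265, 0.3143, 0.2507]
eef_rot: [0.996, -0.09, -0.0, -0.0]
ft_force: [0.9, 0.4, -1.2]
width: 0.0328
```

Emit:
play_rows:
  commands:
    - [0, 2.5, -2, 0, 0, 0, 2.8]
    - [0, 1.5, -4, 0, 0, 0, 2.8]
    - [0, 0, -4, 0, 0, 0, 2.8]
    - [0, 0, 0, 0, 0, 0, 2.8]
    - [0, 0, 0, 0, 0, 0, 2.8]

```text
time: 16.6
ee_pos: [0.528, 0.3522, 0.1525]
eef_rot: [0.996, -0.091, 0.001, -0.001]
ft_force: [0.3, 0.4, -0.9]
width: 0.0328
```

Run:
```python
from h import *
s=st();print((np.array([.5288,.3524,.0])-s["ee_pos"])*100); shot("wrist","w4")
```

```text
16.6 [0.528  0.3522 0.1525] [ 0.984 -0.181] zax [ 0.002  0.001 -1.   ] F [ 0.3  0.4 -0.9] w 0.0328
[  0.08344264   0.01610428 -15.25458606]
```

View pics/w4.png

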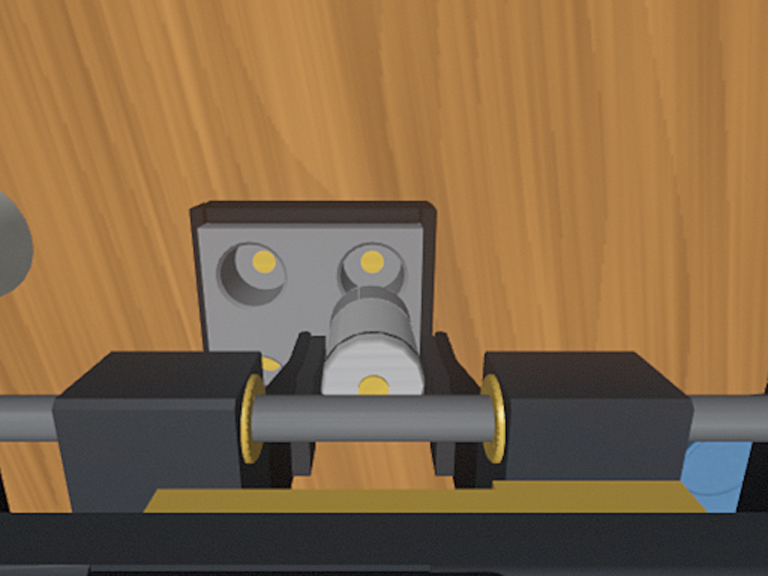

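The cell hangs upright between the fingers over the far +x well, in line with it (nub about (373,387)). I'll insert it.

Emit:
play_rows:
  commands:
    - [0.08, 0, -2, 0, 0, 0, 2.8]
    - [0, 0, -2, 0, 0, 0, 2.8]
    - [0, 0, -1, 0, 0, 0, 2.8]
    - [0, 0, -0.5, 0, 0, 0, 2.8]
    - [0, 0, -0.5, 0, 0, 0, 2.8]
    - [0, 0, -0.4, 0, 0, 0, 2.8]
    - [0, 0, -0.4, 0, 0, 0, 2.8]
    - [0, 0, -0.4, 0, 0, 0, 2.8]
    - [0, 0, 0, 0, 0, 0, 2.8]

```text
time: 17.77
ee_pos: [0.528, 0.3522, 0.0784]
eef_rot: [0.996, -0.09, 0.0, -0.0]
ft_force: [0.5, 0.2, -1.2]
width: 0.0328
```

Emit:
play_rows:
  commands:
    - [0, 0, -0.5, 0, 0, 0, 2.8]
    - [0, 0, -0.5, 0, 0, 0, 2.8]
    - [0, 0, -0.5, 0, 0, 0, 2.8]
    - [0, 0, -0.4, 0, 0, 0, 2.8]
    - [0, 0, -0.3, 0, 0, 0, 2.8]
    - [0, 0, -0.15, 0, 0, 0, 2.8]
    - [0, 0, 0, 0, 0, 0, 2.8]

```text
time: 18.65
ee_pos: [0.528, 0.3522, 0.0552]
eef_rot: [0.996, -0.09, 0.0, -0.0]
ft_force: [0.7, 0.8, -0.2]
width: 0.0326
```

Emit:
play_rows:
  commands:
    - [0, 0, 0, 0, 0, 0, 4.6]
    - [0, 0, 0, 0, 0, 0, 4.6]
    - [0, 0, 0, 0, 0, 0, 4.6]
    - [0, 0, 2, 0, 0, 0, 4.6]
    - [0, 0, 5, 0, 0, 0, 4.6]
    - [0, 0, 5, 0, 0, 0, 5]
    - [0.3, -2, 5, 0, 0, 0, 5.5]
    - [0.5, -4, 3, 0, 0, 0, 5.5]
    - [0.5, -5, 0, 0, 0, 0, 5.5]
    - [0.5, -5, 0, 0, 0, 0, 5.5]
    - [0.5, -5, 0, 0, 0, 0, 5.5]
    - [0.5, -5, 0, 0, 0, 0, 5.5]
    - [0.5, -5, 0, 0, 0, 0, 5.5]
    - [0.5, -5, 0, 0, 0, 0, 5.5]
    - [0.5, -5, 0, 0, 0, 0, 5.5]
    - [0.5, -5, 0, 0, 0, 0, 5.5]
    - [0.5, -5, 0, 0, 0, 0, 5.5]
    - [0, -5, 0, 0, 0, 0, 5.5]
    - [0, -4, 0, 0, 0, 0, 5.5]
    - [0, -1.8, 0, 0, 0, 0, 5.5]

```text
time: 21.15
ee_pos: [0.5801, -0.2686, 0.2565]
eef_rot: [0.996, -0.092, 0.001, 0.0]
ft_force: [0.3, 0.8, -0.7]
width: 0.055
```

Emit:
play_rows:
  commands:
    - [0, 0, 0, 0, 0, 0, 5.5]
    - [0, 0, -3, 0, 0, 0, 5.5]
    - [0, 0, -5, 0, 0, 0, 5.5]
    - [0, 0, -4, 0, 0, 0, 5.5]
    - [0, 0, 0, 0, 0, 0, 5.5]

```text
time: 21.78
ee_pos: [0.5802, -0.2625, 0.1328]
eef_rot: [0.996, -0.089, -0.002, -0.001]
ft_force: [-0.2, 0.4, -0.4]
width: 0.055
```

Emit:
play_rows:
  commands:
    - [0.05, 0, -2, 0, 0, 0, 5.5]
    - [0, 0, 0, 0, 0, 0, 5.5]
    - [0, 0, 0, 0, 0, 0, 5.5]

```text
time: 22.15
ee_pos: [0.5819, -0.2659, 0.1161]
eef_rot: [0.996, -0.09, 0.001, 0.0]
ft_force: [-0.0, -0.0, 0.5]
width: 0.0552
```

Emit:
play_rows:
  commands:
    - [-0.06, 0.05, -3, 0, 0, 0, 5.5]
    - [0, 0, -2.5, 0, 0, 0, 5.5]
    - [0, 0, -2, 0, 0, 0, 5.5]
    - [0, 0, 0, 0, 0, 0, 5.5]
    - [0, 0, 0, 0, 0, 0, 2.8]
    - [0, 0, 0, 0, 0, 0, 2.8]
    - [0, 0, 0, 0, 0, 0, 2.8]
    - [0, 0, 0, 0, 0, 0, 2.8]
    - [0, 0, 0, 0, 0, 0, 2.8]

```text
time: 23.28
ee_pos: [0.581, -0.2655, 0.0407]
eef_rot: [0.996, -0.09, 0.0, 0.0]
ft_force: [-1.8, 1.2, 6.2]
width: 0.0326
```

Emit:
play_rows:
  commands:
    - [0, 0, 1, 0, 0, 0, 2.8]
    - [0, 0, 3, 0, 0, 0, 2.8]
    - [0, 0, 5, 0, 0, 0, 2.8]
    - [0, 0, 5, 0, 0, 0, 2.8]
    - [0, 0, 4, 0, 0, 0, 2.8]
    - [-0.5, 2, 3, 0, 0, 0, 2.8]
    - [-0.9, 4, 0, 0, 0, 0, 2.8]
    - [-0.9, 5, 0, 0, 0, 0, 2.8]
    - [-1, 5, 0, 0, 0, 0, 2.8]
    - [-1, 5, 0, 0, 0, 0, 2.8]
    - [-1, 5, 0, 0, 0, 0, 2.8]
    - [-1, 5, 0, 0, 0, 0, 2.8]
    - [-1, 5, 0, 0, 0, 0, 2.8]
    - [-1, 5, 0, 0, 0, 0, 2.8]
    - [-1, 5, 0, 0, 0, 0, 2.8]
    - [-1, 5, 0, 0, 0, 0, 2.8]
    - [-1, 5, 0, 0, 0, 0, 2.8]
    - [-0.4, 4, 0, 0, 0, 0, 2.8]
    - [0, 3, 0, 0, 0, 0, 2.8]
    - [0, 0, 0, 0, 0, 0, 2.8]

```text
time: 25.78
ee_pos: [0.4626, 0.367, 0.2497]
eef_rot: [0.996, -0.089, -0.0, 0.0]
ft_force: [0.8, -0.6, -1.7]
width: 0.0328
```

Emit:
play_rows:
  commands:
    - [0, 0, -3, 0, 0, 0, 2.8]
    - [0, 0, -4, 0, 0, 0, 2.8]
    - [0, 0, -3, 0, 0, 0, 2.8]
    - [0, 0, 0, 0, 0, 0, 2.8]
    - [0, 0, 0, 0, 0, 0, 2.8]
    - [0, 0, 0, 0, 0, 0, 2.8]

```text
time: 26.52
ee_pos: [0.4646, 0.365, 0.1518]
eef_rot: [0.996, -0.091, 0.001, -0.001]
ft_force: [1.0, -1.0, -1.8]
width: 0.0325
```

Emit:
play_rows:
  commands:
    - [-0.06, -0.05, -2, 0, 0, 0, 2.8]
    - [0, 0, -2, 0, 0, 0, 2.8]
    - [0, 0, -1, 0, 0, 0, 2.8]
    - [0, 0, -0.5, 0, 0, 0, 2.8]
    - [0, 0, -0.5, 0, 0, 0, 2.8]
    - [0, 0, -0.4, 0, 0, 0, 2.8]
    - [0, 0, -0.4, 0, 0, 0, 2.8]
    - [0, 0, -0.4, 0, 0, 0, 2.8]
    - [0, 0, 0, 0, 0, 0, 2.8]

```text
time: 27.65
ee_pos: [0.4631, 0.3641, 0.0778]
eef_rot: [0.996, -0.09, -0.0, 0.0]
ft_force: [0.2, 0.5, -2.4]
width: 0.0324
```

Emit:
play_rows:
  commands:
    - [0, 0, -0.5, 0, 0, 0, 2.8]
    - [0, 0, -0.5, 0, 0, 0, 2.8]
    - [0, 0, -0.5, 0, 0, 0, 2.8]
    - [0, 0, -0.4, 0, 0, 0, 2.8]
    - [0, 0, -0.25, 0, 0, 0, 2.8]
    - [0, 0, -0.15, 0, 0, 0, 2.8]
    - [0, 0, 0, 0, 0, 0, 2.8]

```text
time: 28.52
ee_pos: [0.4632, 0.3642, 0.055]
eef_rot: [0.996, -0.09, 0.0, 0.0]
ft_force: [0.7, -0.8, -2.0]
width: 0.0326
```

Emit:
play_rows:
  commands:
    - [0, 0, 0, 0, 0, 0, 4.6]
    - [0, 0, 0, 0, 0, 0, 4.6]
    - [0, 0, 0, 0, 0, 0, 4.6]
    - [0, 0, 2, 0, 0, 0, 4.6]
    - [0, 0, 5, 0, 0, 0, 4.6]
    - [0, 0, 5, 0, 0, 0, 5]
    - [0, -2, 5, 0, 0, 0, 5.5]
    - [0, -4, 3, 0, 0, 0, 5.5]
    - [0, -5, 0, 0, 0, 0, 5.5]
    - [0, -5, 0, 0, 0, 0, 5.5]
    - [0, -5, 0, 0, 0, 0, 5.5]
    - [0, -5, 0, 0, 0, 0, 5.5]
    - [0, -5, 0, 0, 0, 0, 5.5]
    - [0, -5, 0, 0, 0, 0, 5.5]
    - [0, -5, 0, 0, 0, 0, 5.5]
    - [0, -5, 0, 0, 0, 0, 5.5]
    - [-0.2, -5, 0, 0, 0, 0, 5.5]
    - [-0.2, -5, 0, 0, 0, 0, 5.5]
    - [-0.2, -5, 0, 0, 0, 0, 5.5]
    - [-0.2, -3.9, 0, 0, 0, 0, 5.5]

```text
time: 31.02
ee_pos: [0.4548, -0.2868, 0.2555]
eef_rot: [0.996, -0.091, 0.001, 0.0]
ft_force: [0.7, 0.8, -0.0]
width: 0.0551
```

Emit:
play_rows:
  commands:
    - [0, 0, 0, 0, 0, 0, 5.5]
    - [0, 0, -4, 0, 0, 0, 5.5]
    - [0, 0, -5, 0, 0, 0, 5.5]
    - [0, 0, -5, 0, 0, 0, 5.5]
    - [0, 0, 0, 0, 0, 0, 5.5]
    - [0, 0, 0, 0, 0, 0, 5.5]
    - [0, 0, 0, 0, 0, 0, 5.5]

```text
time: 31.9
ee_pos: [0.4565, -0.2852, 0.1172]
eef_rot: [0.996, -0.09, 0.002, 0.0]
ft_force: [0.3, -0.0, 0.1]
width: 0.0547
```

Run:
```python
from h import *
s=st();print((np.array([.4552,-.2852,.041])-s["ee_pos"])*100); shot("top","top3")
```

```text
31.9 [ 0.4565 -0.2852  0.1172] [ 0.984 -0.18 ] zax [ 0.003 -0.001 -1.   ] F [ 0.3 -0.   0.1] w 0.0547
[-1.29003248e-01 -4.40809029e-03 -7.61772816e+00]
```

View pics/top3.png

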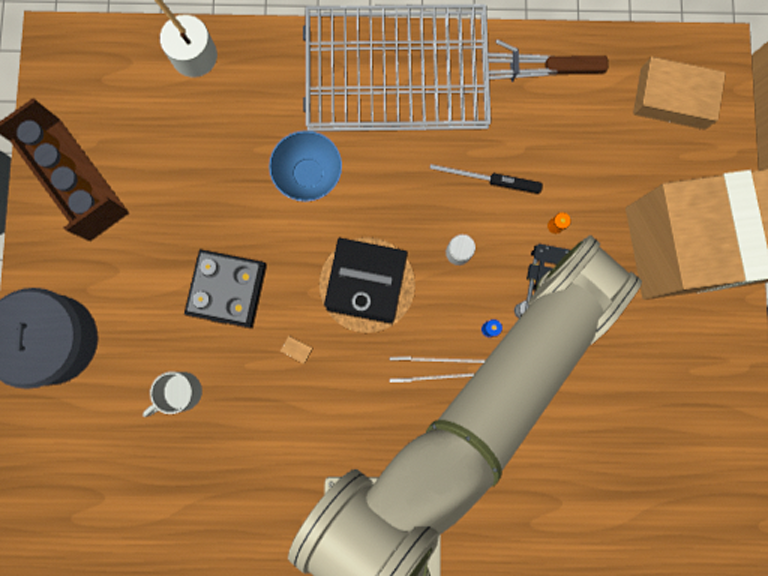

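The top view shows two cells home in the two left-hand wells, at (208,267) and (200,299). The head stands on the mat and nothing else has moved.

Emit:
play_rows:
  commands:
    - [-0.1, 0, -3, 0, 0, 0, 5.5]
    - [0, 0, -2.5, 0, 0, 0, 5.5]
    - [0, 0, -2, 0, 0, 0, 5.5]
    - [0, 0, 0, 0, 0, 0, 5.5]
    - [0, 0, 0, 0, 0, 0, 2.8]
    - [0, 0, 0, 0, 0, 0, 2.8]
    - [0, 0, 0, 0, 0, 0, 2.8]
    - [0, 0, 0, 0, 0, 0, 2.8]
    - [0, 0, 0, 0, 0, 0, 2.8]

```text
time: 33.08
ee_pos: [0.4545, -0.285, 0.0406]
eef_rot: [0.996, -0.09, 0.0, -0.0]
ft_force: [-1.3, 1.6, 6.2]
width: 0.0328
```

Emit:
play_rows:
  commands:
    - [0, 0, 1, 0, 0, 0, 2.8]
    - [0, 0, 3, 0, 0, 0, 2.8]
    - [0, 0, 5, 0, 0, 0, 2.8]
    - [0, 0, 5, 0, 0, 0, 2.8]
    - [0, 0, 4, 0, 0, 0, 2.8]
    - [0, 2, 3, 0, 0, 0, 2.8]
    - [0.6, 4, 0, 0, 0, 0, 2.8]
    - [0.6, 5, 0, 0, 0, 0, 2.8]
    - [0.6, 5, 0, 0, 0, 0, 2.8]
    - [0.6, 5, 0, 0, 0, 0, 2.8]
    - [0.6, 5, 0, 0, 0, 0, 2.8]
    - [0.6, 5, 0, 0, 0, 0, 2.8]
    - [0.6, 5, 0, 0, 0, 0, 2.8]
    - [0.6, 5, 0, 0, 0, 0, 2.8]
    - [0.6, 5, 0, 0, 0, 0, 2.8]
    - [0.6, 5, 0, 0, 0, 0, 2.8]
    - [0.2, 4, 0, 0, 0, 0, 2.8]
    - [0, 2.2, 0, 0, 0, 0, 2.8]
    - [0, 0, 0, 0, 0, 0, 2.8]
    - [0, 0, 0, 0, 0, 0, 2.8]

```text
time: 35.58
ee_pos: [0.5167, 0.2852, 0.2504]
eef_rot: [0.996, -0.092, 0.0, 0.0]
ft_force: [0.6, 0.2, -1.0]
width: 0.0327
```

Emit:
play_rows:
  commands:
    - [0, 0, -3, 0, 0, 0, 2.8]
    - [0, 0, -4, 0, 0, 0, 2.8]
    - [0, 0, -3, 0, 0, 0, 2.8]
    - [0, 0, 0, 0, 0, 0, 2.8]
    - [0, 0, 0, 0, 0, 0, 2.8]
    - [0, 0, 0, 0, 0, 0, 2.8]

```text
time: 36.33
ee_pos: [0.5171, 0.2873, 0.1518]
eef_rot: [0.996, -0.091, 0.001, -0.001]
ft_force: [0.7, -0.0, -1.2]
width: 0.0326
```

Emit:
play_rows:
  commands:
    - [0, 0, -2, 0, 0, 0, 2.8]
    - [0, 0, -2, 0, 0, 0, 2.8]
    - [0, 0, -1, 0, 0, 0, 2.8]
    - [0, 0, -0.5, 0, 0, 0, 2.8]
    - [0, 0, -0.5, 0, 0, 0, 2.8]
    - [0, 0, -0.4, 0, 0, 0, 2.8]
    - [0, 0, -0.4, 0, 0, 0, 2.8]
    - [0, 0, -0.4, 0, 0, 0, 2.8]
    - [0, 0, 0, 0, 0, 0, 2.8]

```text
time: 37.45
ee_pos: [0.516, 0.2872, 0.0778]
eef_rot: [0.996, -0.09, -0.0, 0.0]
ft_force: [-0.9, 0.3, -1.9]
width: 0.0328
```

Emit:
play_rows:
  commands:
    - [0, 0, -0.5, 0, 0, 0, 2.8]
    - [0, 0, -0.5, 0, 0, 0, 2.8]
    - [0, 0, -0.5, 0, 0, 0, 2.8]
    - [0, 0, -0.4, 0, 0, 0, 2.8]
    - [0, 0, -0.25, 0, 0, 0, 2.8]
    - [0, 0, -0.15, 0, 0, 0, 2.8]
    - [0, 0, 0, 0, 0, 0, 2.8]
    - [0, 0, 0, 0, 0, 0, 4.6]
    - [0, 0, 0, 0, 0, 0, 4.6]
    - [0, 0, 0, 0, 0, 0, 4.6]
    - [0, 0, 0, 0, 0, 0, 4.6]

```text
time: 38.83
ee_pos: [0.5163, 0.2872, 0.0552]
eef_rot: [0.996, -0.09, 0.0, -0.0]
ft_force: [-0.7, -0.1, -0.3]
width: 0.0456
```

Emit:
play_rows:
  commands:
    - [0, 0, 2, 0, 0, 0, 4.6]
    - [0, 0, 5, 0, 0, 0, 4.6]
    - [0, 0, 6, 0, 0, 0, 4.6]
    - [-1, 2, 6, 0, 0, 0, 4.6]
    - [-1.5, 1.7, 5.5, 0, 0, 0, 3.6]
    - [0, 0, 0, 0, 0, 0, 3.6]
    - [0, 0, 0, 0, 0, 0, 3.6]

```text
time: 39.7
ee_pos: [0.4915, 0.3233, 0.2991]
eef_rot: [0.996, -0.09, 0.0, -0.0]
ft_force: [0.5, -0.9, -0.6]
width: 0.0363
```

Run:
```python
from h import *
st();c=shot("wrist","w5")
g=load("top0")
hsv=cv2.cvtColor(c["img"],cv2.COLOR_RGB2HSV).astype(int)
for w in[(.5288,.3524),(.4639,.3645),(.5167,.2875)]:
    x,y=proj(c,(*w,.0755)).round().astype(int);m=((hsv[...,1]>110)&(hsv[...,2]>150))[y-8:y+9,x-8:x+9];ys,xs=np.nonzero(m)
    print("nub at z .0755 seen",len(xs),ray(c,xs.mean()+x-8,ys.mean()+y-8,.0755).round(4),"exp",w)
```

```text
39.7 [0.4915 0.3233 0.2991] [ 0.984 -0.18 ] zax [ 0.001  0.    -1.   ] F [ 0.5 -0.9 -0.6] w 0.0363
nub at z .0755 seen 45 [0.5276 0.3518 0.0755] exp (0.5288, 0.3524)
nub at z .0755 seen 47 [0.4633 0.3634 0.0755] exp (0.4639, 0.3645)
nub at z .0755 seen 42 [0.5167 0.287  0.0755] exp (0.5167, 0.2875)
```

View pics/w5.png

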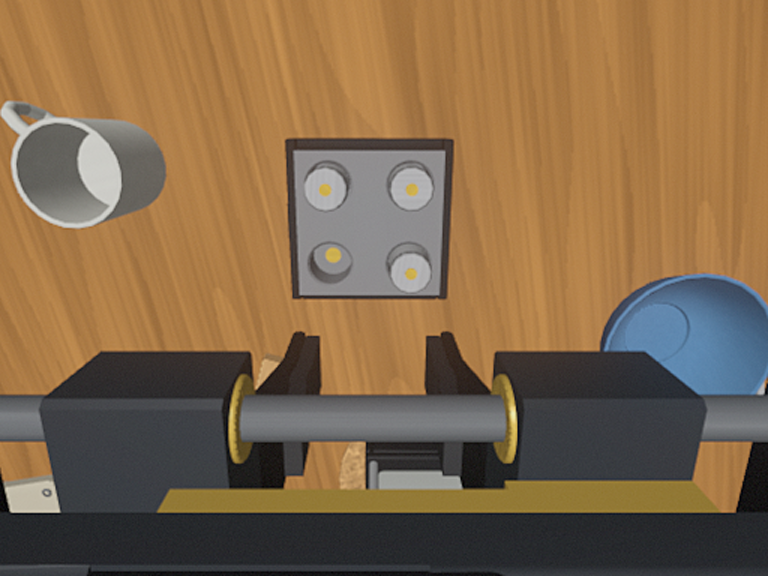

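All three cells sit home, upright and nub up, at (325,188), (411,188) and (410,272). The fourth well is empty. Next is the head.

Emit:
play_rows:
  commands:
    - [0, -2, 0, 0, 0, 0, 3.6]
    - [0.2, -4, 0, 0, 0, 0, 3.6]
    - [0.2, -4.5, 0, 0, 0, 0, 3.6]
    - [0.2, -4.5, 0, 0, 0, 0, 3.6]
    - [0.2, -4.5, 0, 0, 0, 0, 3.6]
    - [0.2, -4.5, 0, 0, 0, 0, 3.6]
    - [0.1, -3, 0, 0, 0, 0, 3.6]
    - [0, -1.5, 0, 0, 0, 0, 3.6]
    - [0, 0, 0, 0, 0, 0, 3.6]
    - [0, 0, 0, 0, 0, 0, 3.6]

```text
time: 41.0
ee_pos: [0.5023, 0.04, 0.2983]
eef_rot: [0.996, -0.09, -0.0, 0.0]
ft_force: [0.2, 0.2, 0.5]
width: 0.036
```

Run:
```python
from h import *
st();c=shot("wrist","w6")
h=cv2.cvtColor(c["img"],cv2.COLOR_RGB2HSV).astype(int);M=np.zeros(h.shape[:2],np.uint8)
M[70:228,160:340]=((h[...,1]<40)&(h[...,2]>85))[70:228,160:340]
n,l,s,ce=cv2.connectedComponentsWithStats(M)
for i in range(1,n):
    if s[i,4]>150:
        ys,xs=np.nonzero(l==i);rc=cv2.minAreaRect(np.c_[xs,ys].astype(np.float32));print(s[i],rc)
        B=np.array([ray(c,*p,.163)[:2] for p in cv2.boxPoints(rc)]);print(B.round(4).tolist(),B.mean(0).round(4))
```

```text
41.0 [0.5023 0.04   0.2983] [ 0.984 -0.178] zax [-0. -0. -1.] F [0.2 0.2 0.5] w 0.036
[ 241  118   16  109 1658] ((248.5, 172.0), (108.0, 15.0), 90.0)
[[0.5062, 0.0911], [0.519, 0.0888], [0.5016, -0.0106], [0.4876, -0.0081]] [0.5036 0.0403]
[187 150  36  35 562] ((204.5, 167.0), (34.0, 35.0), 90.0)
[[0.4538, 0.0722], [0.4844, 0.0666], [0.4781, 0.0358], [0.4466, 0.0416]] [0.4658 0.0541]
```

View pics/w6.png

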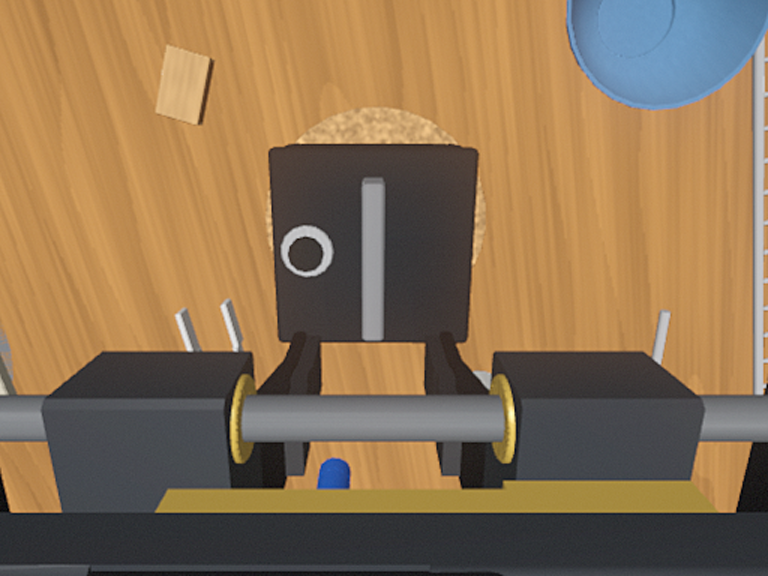

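The head stands where I left it, with its handle from (373,180) to (373,340), centred and square to the jaws.

Emit:
play_rows:
  commands:
    - [0.05, -0.13, -2, 0, 0, 0, 3.6]
    - [0, 0, -4, 0, 0, 0, 3.6]
    - [0, 0, -4, 0, 0, 0, 3.6]
    - [0, 0, -3.5, 0, 0, 0, 3.6]
    - [0, 0, -1.5, 0, 0, 0, 3.6]
    - [0, 0, -0.8, 0, 0, 0, 3.6]
    - [0, 0, 0, 0, 0, 0, 3.6]
    - [0, 0, 0, 0, 0, 0, 0.5]
    - [0, 0, 0, 0, 0, 0, 0.5]
    - [0, 0, 0, 0, 0, 0, 0.5]
    - [0, 0, 0, 0, 0, 0, 0.5]
    - [0, 0, 0, 0, 0, 0, 0.5]
    - [0, 0, 0, 0, 0, 0, 0.5]
  grip_force: 40

```text
time: 42.68
ee_pos: [0.5028, 0.0375, 0.1408]
eef_rot: [0.996, -0.09, -0.0, -0.0]
ft_force: [-3.4, 0.4, 4.4]
width: 0.0137
```

Emit:
play_rows:
  commands:
    - [0, 0, 1, 0, 0, 0, 0.5]
    - [0, 0, 2, 0, 0, 0, 0.5]
    - [0, 0, 2.5, 0, 0, 0, 0.5]
    - [0, 0, 2.5, 0, 0, 0, 0.5]
    - [0, 0, 2.5, 0, 0, 0, 0.5]
    - [0, 0, 1, 0, 0, 0, 0.5]
    - [0, 1.5, 0, 0, 0, 0, 0.5]
    - [-0.2, 3, 0, 0, 0, 0, 0.5]
    - [-0.2, 3.5, 0, 0, 0, 0, 0.5]
    - [-0.2, 3.5, 0, 0, 0, 0, 0.5]
    - [-0.2, 3.5, 0, 0, 0, 0, 0.5]
    - [-0.2, 3.5, 0, 0, 0, 0, 0.5]
    - [-0.2, 3.5, 0, 0, 0, 0, 0.5]
    - [-0.2, 3.3, 0, 0, 0, 0, 0.5]
    - [0, 2.3, 0, 0, 0, 0, 0.5]
    - [0, 1.2, 0, 0, 0, 0, 0.5]
    - [0, 0, 0, 0, 0, 0, 0.5]
    - [0, 0, 0, 0, 0, 0, 0.5]
    - [0, 0, 0, 0, 0, 0, 0.5]

```text
time: 45.05
ee_pos: [0.4893, 0.3243, 0.2559]
eef_rot: [0.996, -0.091, 0.0, -0.0]
ft_force: [-0.2, 0.6, -4.8]
width: 0.0135
```

Run:
```python
from h import *
s=st();print((np.array([.4905,.3257,.169])-s["ee_pos"])*100)
```

```text
45.05 [0.4893 0.3243 0.2559] [ 0.983 -0.182] zax [ 0.  0. -1.] F [-0.2  0.6 -4.8] w 0.0135
[ 0.11620619  0.13644644 -8.68899009]
```

Emit:
play_rows:
  commands:
    - [0.12, 0.14, -1.5, 0, 0, 0, 0.5]
    - [0, 0, -2, 0, 0, 0, 0.5]
    - [0, 0, -1.8, 0, 0, 0, 0.5]
    - [0, 0, -1, 0, 0, 0, 0.5]
    - [0, 0, 0, 0, 0, 0, 0.5]
    - [0, 0, 0, 0, 0, 0, 0.5]

```text
time: 45.8
ee_pos: [0.4905, 0.327, 0.1933]
eef_rot: [0.996, -0.09, 0.0, -0.0]
ft_force: [-0.8, 0.3, -4.6]
width: 0.0138
```

Emit:
play_rows:
  commands:
    - [0, -0.1, -0.4, 0, 0, 0, 0.5]
    - [0, 0, -0.4, 0, 0, 0, 0.5]
    - [0, 0, -0.4, 0, 0, 0, 0.5]
    - [0, 0, -0.4, 0, 0, 0, 0.5]
    - [0, 0, -0.3, 0, 0, 0, 0.5]
    - [0, 0, -0.3, 0, 0, 0, 0.5]
    - [0, 0, -0.2, 0, 0, 0, 0.5]
    - [0, 0, 0, 0, 0, 0, 0.5]

```text
time: 46.8
ee_pos: [0.4901, 0.3259, 0.1698]
eef_rot: [0.996, -0.09, -0.0, -0.0]
ft_force: [-5.5, -1.9, 6.3]
width: 0.0136
```

Emit:
play_rows:
  commands:
    - [0, 0, 0, 0, 0, 0, 3.4]
    - [0, 0, 0, 0, 0, 0, 3.4]
    - [0, 0, 0, 0, 0, 0, 3.4]
    - [0, 0, 0, 0, 0, 0, 3.4]
    - [0, 0, 1.5, 0, 0, 0, 3.4]
    - [0, 0, 3, 0, 0, 0, 3.4]
    - [0, 0, 4, 0, 0, 0, 3.4]
    - [0, 0, 4, 0, 0, 0, 2]
    - [0, 0, 0, 0, 0, 0, 0]
    - [0, 0, 0, 0, 0, 0, 0]
    - [0, 0, 0, 0, 0, 0, 0]
    - [0, 0, 0, 0, 0, 0, 0]

```text
time: 48.3
ee_pos: [0.4899, 0.3256, 0.2929]
eef_rot: [0.996, -0.09, -0.0, 0.001]
ft_force: [0.4, 0.6, -0.4]
width: 0.0013
```

Run:
```python
from h import *
st();c=shot("wrist","w7")
```

```text
48.3 [0.4899 0.3256 0.2929] [ 0.984 -0.18 ] zax [-0.001 -0.001 -1.   ] F [ 0.4  0.6 -0.4] w 0.0013
```

View pics/w7.png

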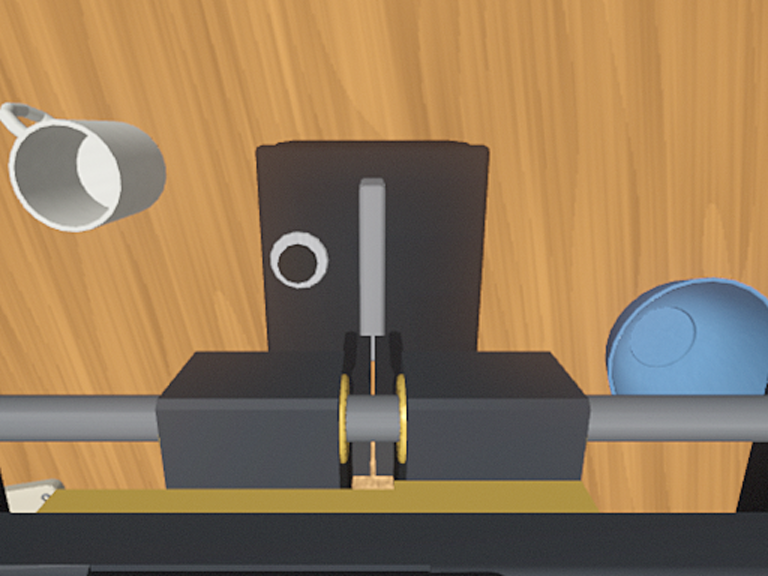

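The head is on the base, square, with its handle at (372,258). The switch ring is centred at (299,260) and the button at about (297,263).

Run:
```python
from h import *
c=load("w7")
print(ray(c,297/1.5,263.5/1.5,.163),ray(c,299/1.5,260/1.5,.152))
for p in[(373,181),(372,334)]:print(ray(c,p[0]/1.5,p[1]/1.5,.192))
```

```text
[0.44690137 0.33433588 0.163     ] [0.44642987 0.33376781 0.152     ]
[0.50052634 0.37645149 0.192     ]
[0.48477167 0.29373661 0.192     ]
```

Emit:
play_rows:
  commands:
    - [-2, 0.4, 0, 0, 0, 0, 0]
    - [-2.34, 0.46, 0, 0, 0, 0, 0]
    - [0, 0, -3, 0, 0, 0, 0]
    - [0, 0, -4, 0, 0, 0, 0]
    - [0, 0, -3, 0, 0, 0, 0]
    - [0, 0, -2, 0, 0, 0, 0]
    - [0, 0, -0.5, 0, 0, 0, 0]
    - [0, 0, 0, 0, 0, 0, 0]
    - [0, 0, 0, 0, 0, 0, 0]

```text
time: 49.48
ee_pos: [0.4472, 0.3347, 0.1696]
eef_rot: [0.996, -0.09, 0.0, -0.001]
ft_force: [-0.9, 0.1, -0.2]
width: 0.0003
```

Emit:
play_rows:
  commands:
    - [0, 0, -0.4, 0, 0, 0, 0]
    - [0, 0, -0.3, 0, 0, 0, 0]
    - [0, 0, -0.1, 0, 0, 0, 0]
    - [0, 0, -0.1, 0, 0, 0, 0]
    - [0, 0, 0, 0, 0, 0, 0]

```text
time: 50.1
ee_pos: [0.4469, 0.3346, 0.1598]
eef_rot: [0.996, -0.09, 0.0, -0.0]
ft_force: [1.0, 0.5, 2.2]
width: 0.0005
```

Emit:
play_rows:
  commands:
    - [0, 0, -0.1, 0, 0, 0, 0]
    - [0, 0, -0.1, 0, 0, 0, 0]
    - [0, 0, 0, 0, 0, 0, 0]

```text
time: 50.48
ee_pos: [0.4469, 0.3347, 0.1583]
eef_rot: [0.996, -0.09, 0.0, -0.0]
ft_force: [-1.1, -0.1, 7.5]
width: 0.0005
```

Emit:
play_rows:
  commands:
    - [0, 0, 0.04, 0, 0, 0, 0]
    - [0, 0, 0, 0, 0, 0, 0]
    - [0, 0, 0, 0, 0, 0, 0]

```text
time: 50.85
ee_pos: [0.447, 0.3346, 0.1587]
eef_rot: [0.996, -0.09, 0.0, -0.0]
ft_force: [-0.1, -0.6, 6.9]
width: 0.0005
```

Emit:
play_rows:
  commands:
    - [0, 0, 0.03, 0, 0, 0, 0]
    - [0, 0, 0, 0, 0, 0, 0]
    - [0, 0, 0, 0, 0, 0, 0]

```text
time: 51.22
ee_pos: [0.4469, 0.3346, 0.159]
eef_rot: [0.996, -0.09, 0.0, -0.0]
ft_force: [-0.3, -0.2, 7.0]
width: 0.0004
```

Emit:
play_rows:
  commands:
    - [0, 0, 0.03, 0, 0, 0, 0]
    - [0, 0, 0, 0, 0, 0, 0]
    - [0, 0, 0, 0, 0, 0, 0]
    - [0, 0, 0, 0, 0, 0, 0]
    - [0, 0, 0, 0, 0, 0, 0]

```text
time: 51.85
ee_pos: [0.4469, 0.3346, 0.1593]
eef_rot: [0.996, -0.09, 0.0, -0.0]
ft_force: [-2.0, 0.4, 8.0]
width: 0.0003
```

Emit:
play_rows:
  commands:
    - [0, 0, 0.03, 0, 0, 0, 0]
    - [0, 0, 0, 0, 0, 0, 0]
    - [0, 0, 0, 0, 0, 0, 0]
    - [0, 0, 0, 0, 0, 0, 0]
    - [0, 0, 0, 0, 0, 0, 0]
    - [0, 0, 0, 0, 0, 0, 0]
    - [0, 0, 0, 0, 0, 0, 0]
    - [0, 0, 0, 0, 0, 0, 0]
    - [0, 0, 0, 0, 0, 0, 0]

```text
time: 52.98
ee_pos: [0.4469, 0.3346, 0.1595]
eef_rot: [0.996, -0.09, 0.0, -0.0]
ft_force: [-0.2, -1.2, 6.3]
width: 0.0001
```

Force is 6.3 N at 0.1595 m, between 2.5 and 7 N, so the button is on the halfway stop and was held for over a second. Now the full press.

Emit:
play_rows:
  commands:
    - [0, 0, -0.15, 0, 0, 0, 0]
    - [0, 0, -0.15, 0, 0, 0, 0]
    - [0, 0, -0.1, 0, 0, 0, 0]
    - [0, 0, -0.05, 0, 0, 0, 0]
    - [0, 0, 0, 0, 0, 0, 0]
    - [0, 0, 0, 0, 0, 0, 0]

```text
time: 53.72
ee_pos: [0.447, 0.3347, 0.1554]
eef_rot: [0.996, -0.09, 0.0, -0.001]
ft_force: [-2.5, -1.3, 11.0]
width: 0.0003
```

Emit:
play_rows:
  commands:
    - [0, 0, -0.03, 0, 0, 0, 0]
    - [0, 0, 0, 0, 0, 0, 0]
    - [0, 0, 0, 0, 0, 0, 0]

```text
time: 54.1
ee_pos: [0.447, 0.3347, 0.1553]
eef_rot: [0.996, -0.09, 0.0, -0.001]
ft_force: [-2.8, -2.0, 12.0]
width: 0.0007
```

Emit:
play_rows:
  commands:
    - [0, 0, 0.5, 0, 0, 0, 0]
    - [0, 0, 1, 0, 0, 0, 0]
    - [0, 0, 3, 0, 0, 0, 0]
    - [0, 0, 4, 0, 0, 0, 0]
    - [0, 0, 5, 0, 0, 0, 0]
    - [0, -5, 0, 0, 0, 0, 0]
    - [0, -6, 0, 0, 0, 0, 0]
    - [0, -6, 0, 0, 0, 0, 0]
    - [0, -5, 0, 0, 0, 0, 0]
    - [0, 0, 0, 0, 0, 0, 0]
    - [0, 0, 0, 0, 0, 0, 0]

```text
time: 55.48
ee_pos: [0.4465, 0.1151, 0.2892]
eef_rot: [0.996, -0.09, -0.0, -0.0]
ft_force: [0.2, 0.7, -0.7]
width: 0.0005
```

Run:
```python
from h import *
st();c=shot("scene","s2",crop=(300,80,512,270),s=3)
c=shot("top","top4");a=load("top0")["img"].astype(int);d=np.abs(c["img"].astype(int)-a).max(2)
for n,u,v in[("tin",461,249),("grinder",572,320),("blue",492,327),("orange",562,221),("bowl",306,167),("tongs",535,367),("lighter",515,183),("matchbox",296,349),("mug",175,392)]:
    x,y=int(u/1.5),int(v/1.5);print(n,(d[y-15:y+15,x-15:x+15]>40).sum())
h=cv2.cvtColor(c["img"],cv2.COLOR_RGB2HSV).astype(int);M=np.zeros(h.shape[:2],np.uint8);M[174:196,114:160]=((h[...,1]<60)&(h[...,2]>75))[174:196,114:160]
n,l,s,ce=cv2.connectedComponentsWithStats(M);i=1+np.argmax(s[1:,4]);ys,xs=np.nonzero(l==i);rc=cv2.minAreaRect(np.c_[xs,ys].astype(np.float32));print(rc,ray(c,*rc[0],.192))
```

```text
55.48 [0.4465 0.1151 0.2892] [ 0.984 -0.18 ] zax [-0.  0. -1.] F [ 0.2  0.7 -0.7] w 0.0005
tin 0
grinder 0
blue 0
orange 0
bowl 0
tongs 0
lighter 0
matchbox 744
mug 0
((136.4630889892578, 186.17401123046875), (35.89823532104492, 5.246891975402832), 11.976131439208984) [0.4855739  0.32890841 0.192     ]
```

View pics/s2.png

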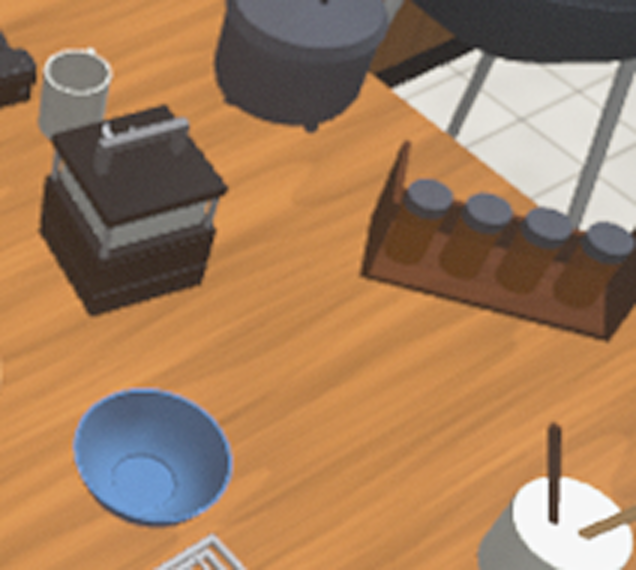

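```bash
python3 -c "
from bench import r
print(r.close_job())"
```

```text
the job is handed in; nothing more can be done
None
```

The lantern is done and handed in at about 55 s of robot time; the hand-in reports no verdict, so what follows is from my own checks.

- **Head to the mat:** I stood the head upright on the middle of the cork mat and let go. It had not been knocked when I came back for it.
- **Cells:** Three D cells were on the shelf, and each went into its own well, nub up. A wrist picture showed all three home, with nubs within about 1.5 mm of the well axes.
- **Head back on the base:** It came to rest at the height I worked out for fully seated, and the last picture shows it seated and level.
- **Switch:** I held it at the halfway stop for over a second, reading 6.3 N at the end. I then pressed it about 4 mm further to the full stop at 11–12 N and released it. I inferred both stops from force and travel, as the joint values can't be read, and I did not separately check that the button had come back up.

**One small disagreement:** the last top view puts the head about 2.4 mm from where the same camera put it at the start, and the handle about 5 mm from the base centre measured with the wrist camera. The top camera had read about 2 mm off the wrist camera from the start, and the fit allows 2.5 mm of play. I took this as within the 5 mm limit, but the margin is thin.

**Other items:** the top view showed no change at the tin, grinder, blue and orange look-alikes, bowl, tongs, lighter or mug. The matchbox check failed, most likely because the arm was over it. I never moved the arm down near it.

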